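# Clear the plate off the bottle and lock its bayonet cap

## Task

A small chrome plate has been left lying over the mouth of the steel bottle: first lift it off and lay it flat on the round cork coaster, setting it down rather than dropping it. Then put the cap with the bar grip into the bottle's mouth, feel for where its two lugs drop through the notches, push it fully home and twist it a quarter turn clockwise until it is locked at its stop, then let go. Leave the other things on the table where they are.

Things in the scene. Friction and masses are not known exactly. Their poses are not given: they have to be found in the camera images.
- bottle: Steel bottle, 72 mm across, standing in a round black holder (94 mm across, 28 mm high) fixed to the table; it never moves. Origin at the centre of the holder's underside, z up; a clamp tab sticks out of the foot along +x, to 71 mm. Neck 60 mm across, mouth 150 mm above the table.
- mouth (a point): Centre of the mouth, level with the lip's top; axes of the bottle. Bore 41 mm in a flat lip 6 mm thick, with two opposite notches 15 mm wide, out to 26 mm from the axis. The notches lie along the bottle's x axis only roughly: the neck insert sits askew by up to 0.5 rad either way, an angle no reading gives. The insert stays put under ordinary twisting (slips above 4 N m).
- chamber (a point): On the bottle's axis 15 mm below the mouth, in the open chamber under the lip (19 mm deep, 53 mm across). A cap dropped home through the notches turns 90 degrees clockwise seen from above, to the lock's stop; counter-clockwise it is blocked after about 10 degrees.
- telltale (a joint): Lock tell-tale in the neck: two small black tabs outside, pushed along by the cap's lugs inside during the last 17 degrees of the quarter turn. 0 = not locked, 0.30 rad = fully locked, at the stop. It moves stiffly (0.05 N m) and stays where it is pushed.
- cap: Bottle cap, 52 mm tall, 0.12 kg, upright on the table on its plug. Origin at the centre of the plug's underside, z up; the same after half a turn. Plug 37 mm across, 19 mm long, tip tapered (27 mm across at the bottom, full 5 mm up). Two lugs 9 mm wide, flanks rounded, stand out along +x and -x to 24.5 mm from the axis, 6 to 11 mm above the origin.
- cap_grip (a point): Middle of the cap's bar grip, 38 mm above the cap's origin. The bar stands on the flange along the cap's x axis, in line with the lugs: 46 mm long, 14 mm thick, 25 to 52 mm above the cap's origin.
- cap_flange (a point): Centre of the underside of the cap's round steel flange (60 mm across, 6 mm thick), 19 mm above the cap's origin. Lugs resting on the lip: this point is 13 mm above the mouth. Fully home: it is level with the mouth, the flange lying on the lip.
- plate: The smaller chrome fractional plate: a steel disc 64 mm across, 12 mm thick, with a 28 mm hole, about 0.25 kg. It starts lying flat over the bottle's mouth. Origin at the centre of its underside, z up.
- coaster: Round cork coaster, 100 mm across, 5 mm thick, fixed to the table. Origin at the centre of its underside.
- big_plate: Bystander: a larger chrome plate, 84 mm across, 14 mm thick, lying on the table. Origin under its centre.
- bowl: Bystander: grey ceramic bowl, 120 mm across, 50 mm high. Origin under its centre.
- timer: Bystander: yellow plastic timer dial, 68 mm across, 45 mm high. Origin under its centre.
- collar: Bystander: black lever collar, a ring about 72 mm across and 30 mm high with a lever on one side. Origin under its centre.

How it is judged:
On the way, in this order (a step that is already met when the one before it is completed fails the run):
1. the small plate lies flat on the coaster, let go (horizontal distance between plate and coaster below 0.03 m and z of plate in the frame of coaster below 0.009 m and angle between plate's own z axis and vertical below 0.1 rad and linear speed of plate below 0.03 m/s and contact force between the fingers and plate below 0.1 N), for 0.2 s.
2. the cap has dropped home through the notches, before the lock is turned (z of cap in the frame of mouth below -0.0155 m and horizontal distance between cap and mouth below 0.004 m and angle between cap's own z axis and vertical below 0.12 rad), for 0.05 s.
At the end, for the whole second after the job is handed in: The cap sits in the bottle's mouth, fully home (origin 15.5 to 22 mm below the mouth, within 4 mm of its axis, upright within 0.12 rad), turned to its lock (tell-tale above 0.2 rad), released and at rest; the small plate lies flat on the coaster, centre within 30 mm of the coaster's centre, at rest (all of step 2 and value of joint telltale above 0.2 rad and z of cap in the frame of mouth above -0.022 m and linear speed of each of cap, plate below 0.03 m/s and horizontal distance between plate and coaster below 0.03 m and z of plate in the frame of coaster below 0.009 m and angle between plate's own z axis and vertical below 0.1 rad); the robot touches nothing.
It fails at once if the small plate is dropped (moves freely faster than 0.6 m/s) (linear speed of plate above 0.6 m/s and contact force between the fingers and plate below 0.1 N).
It fails at once if another thing on the table is moved by more than 25 mm (distance of any of big_plate, bowl, timer, collar from where it was at the start of the episode above 0.025 m).
It also fails if it takes over 72 s, if anything falls off the work surface, if the arm or the gripper's body presses on something with over 40 N, if the wrist force passes 120 N, or if a joint passes its speed limit or range.

## Robot

A 6-joint arm with a two-finger parallel gripper is mounted at the origin on the work surface. World frame = base frame: x ahead of the robot, y to its left, z up, the work surface at z = 0. Lengths are in m, angles in rad, forces in N, time in s.
With the tool pointing down it reaches from about 0.35 to 0.775 m from the base axis. Payload 5.5 kg.
Tool frame: the origin (TCP) lies at the very end of the fingers, on their centre line; the grasp point (between the pads) lies 19 mm behind it; z points along the fingers, y is the direction in which the jaws open and shut (so a half turn about z gives the same grasp; the last joint's range is limited). The gripper opens to 85 mm and grips with 20 to 120 N. Pads are 22 mm wide; open, the fingers measure 114 mm over their backs; the gripper's body (76 mm by 85 mm) begins 54 mm behind the grasp point. The pads swing forward as they close: fully open they stand 13 mm farther back than shut.
Start: joints at [0.961, 0.313, 0.046, 1.304, 0, 1.431], TCP at [0.26, 0.513, 0.231] pointing down, gripper open.
Joint ranges: [-2.76, 2.76], [-0.86, 1.69], [-1.03, 1.26], [-2.2, 2.34], [-1.47, 1.5], [-3.14, 3.14]. Speed limits (rad/s): [2.57, 2.57, 3.14, 3.14, 3.14, 3.14].

## Interface

Orientations are given as a unit quaternion [w, x, y, z].
In Python, from workcell import get_state, read_camera, hand_in, find_in, silhouettes gives the robot as it stands. The module is installed in compiled form; this text tells all that it offers.
- The arm moves only by the tool send_rows, never from a script. Its argument "deltas" is a list that holds one entry, the list of rows, each a list of 6 numbers: the shift along the world's x, y, z in cm, then the turn, a rotation vector about the world's x, y, z in degrees. In form: [[[dx, dy, dz, wx, wy, wz], ...]]. A call has 1 to 12 rows; each row is the pose to reach, as a shift and turn from the pose commanded when the call began; what a row does not reach only later rows make up. A row lasts 1/10 s, in which the tool goes at most 50 mm and 8.59 degrees, less where a joint would pass 70% of its speed; a pose out of reach is approached as far as the arm can. A call with a gripper value outside its range is refused whole. "jaw" is the opening, from -1 (shut) to 1 (fully open), so that 0 is half open, set as the call begins (left out, the last holds). The fingers move at their own pace and stop on an object; "force" is the grip in N (left out, the last holds). Time passes only in rows, so rows that repeat a pose let the fingers close. It gives the time, the measured TCP pose, the force and the opening at its end, in the units of the state.
- get_state(): the state, without advancing time (a new reading comes with each control period).
- read_camera(name): name is "scene" or "top" or "wrist"; returns a dict with "img" (400x640x3 uint8, red, green, blue), "z_map" (400x640 float32, m along the optical axis (not along the pixel's ray), 0 where there is no reading), "vfov" (degrees; the focal length in pixels is half the picture's height over the tangent of half this angle, whatever the lens; pixels are square), "cx", "cy" (the principal point, pixels), "k1" (the pictures are not rectified: a ray, as slopes to the right and down, at radius r is drawn at 1 + k1 r^2 times it, then the intrinsics apply), "R" (3x3) and "t" (3): a world point X has camera coordinates R X + t; the wrist camera has in their place "hand_eye" (4x4, takes a point from camera to tool coordinates, whose origin is the TCP and whose axes are the flange's). Camera axes: x right, y down, z forward; pixel columns grow to the right and rows downward; lengths in m; the calibration is good to about 2 mm. A picture is of the moment at which its call begins: read the wrist's pose just before it.
- hand_in(): hands the job in, once; it reports no verdict.
Trained networks look in a picture, given as the dict that the camera call returned (one of the last four; its "shot" number tells which), for a name from the list of things; names that differ only in an ending like _2 or _b are one class to them, and where a whole thing is asked for, a point or a joint stands for the part that bears it (a point fixed in the world has none). Each returns a list of dicts, best first, with "conf" (0 to 1); they miss things now and then, are a little off and sometimes report something else, mostly with a low value. They report only what shows in the picture. A call takes as long as a camera call.
- find_in(picture, thing): "box" ([centre column, centre row, width, height] in pixels, round what is visible of it).
- silhouettes(picture, thing): "mask" (400x640 bool, what is visible of it) and "box" ([centre column, centre row, width, height] in pixels, round what is visible of it).
The state is a dict: "clock": time; "joint_pos": joint angles; "qvel": joint speeds; "tau": joint torques, N m; "tcp_pos": TCP position; "orientation": TCP orientation; "wrist_force": force on the tool from outside, world axes, zero at the start; "ft_torque": the same for the moment, N m; "finger_gap": finger opening in m.
Only numpy, scipy, OpenCV 4.12 (cv2) and the standard library are available. Lean on these libraries where they do the work, as an engineer would, in place of code of your own. Each camera call takes 0.05 s, during which the arm holds its last target.

## Working session

There is one attempt and no reset: what is moved stays moved. The work goes in short steps, Python scripts to look and compute and a tool call to move; the robot and the scene stay as the last step left them, time stands still between calls to the robot, and variables do not carry over. Pictures are saved under pics/ and viewed, and the job is handed in when it is done.

Besides the shell and the picture viewer there is one more tool, called after "Call:" as name([rows], argument=value, ...), one row to a line, values as JSON. send_rows: Moves the arm, as the interface text tells. Its arguments: {"type":"object","properties":{"deltas":{"type":"array","items":{"type":"array","items":{"type":"array","items":{"type":"number"}}}},"jaw":{"type":"number"},"force":{"type":"number"}},"required":["deltas"]}

```bash
mkdir -p pics; cat > h.py <<'E'
import numpy as np, cv2
from workcell import get_state, read_camera, hand_in, find_in, silhouettes
from scipy.spatial.transform import Rotation as Ro
def K(p):
    f=200/np.tan(np.radians(p['vfov'])/2); return f
def pose(p,s=None):
    if 'hand_eye' in p:
        q=s['orientation']; R=Ro.from_quat([q[1],q[2],q[3],q[0]]).as_matrix()
        H=np.array(p['hand_eye']); Rw=R@H[:3,:3]; c=R@H[:3,3]+np.array(s['tcp_pos'])
        return Rw,c
    R=np.array(p['R']);t=np.array(p['t']); return R.T,-R.T@t
def rays(p,uv):
    f=K(p); uv=np.asarray(uv,float).reshape(-1,2)
    d=(uv-[p['cx'],p['cy']])/f; u=d.copy()
    for _ in range(20): u=d/(1+p['k1']*(u**2).sum(1,keepdims=True))
    return np.c_[u,np.ones(len(u))]
def cloud(p,uv,s=None):
    uv=np.asarray(uv).reshape(-1,2); r=rays(p,uv); z=p['z_map'][uv[:,1].astype(int),uv[:,0].astype(int)]
    Rw,c=pose(p,s); return (r*z[:,None])@Rw.T+c, z>0
def onz(p,uv,h,s=None):
    r=rays(p,uv);Rw,c=pose(p,s);d=r@Rw.T; k=(h-c[2])/d[:,2]; return c+d*k[:,None]
def proj(p,X,s=None):
    Rw,c=pose(p,s); q=(np.asarray(X).reshape(-1,3)-c)@Rw; u=q[:,:2]/q[:,2:]
    u=u*(1+p['k1']*(u**2).sum(1,keepdims=True)); return u*K(p)+[p['cx'],p['cy']]
def save(p,n,img=None):
    cv2.imwrite('pics/'+n+'.png',cv2.cvtColor(p['img'] if img is None else img,cv2.COLOR_RGB2BGR))
E
python3 - <<'E'
from h import *
s=get_state();print({k:np.round(v,3).tolist() for k,v in s.items()})
for n in ['top','scene','wrist']:
    p=read_camera(n);save(p,n+'0')
    print(n,p['vfov'],p['k1'],pose(p,s)[1])
    for t in ['bottle','cap','plate','coaster','big_plate','bowl','timer','collar']:
        o=silhouettes(p,t)
        for q in o[:2]:
            v,u=np.nonzero(q['mask']); X,ok=cloud(p,np.c_[u,v],s); X=X[ok]
            if len(X): print(t,round(q['conf'],2),np.round(q['box']),np.round(np.median(X,0),3),np.round(np.percentile(X,1,0),3),np.round(np.percentile(X,99,0),3))
E
```

```text
{'clock': 0.0, 'joint_pos': [0.961, 0.314, 0.045, 1.304, 0.0, 1.431], 'qvel': [0.0, 0.001, 0.001, 0.001, 0.001, -0.001], 'tau': [-0.0, -48.062, 29.854, 0.019, -0.0, -0.0], 'tcp_pos': [0.26, 0.512, 0.23], 'orientation': [-0.0, 0.233, 0.973, -0.001], 'wrist_force': [-0.946, -0.59, 0.508], 'ft_torque': [0.009, 0.013, -0.001], 'finger_gap': 0.085}
top 47.89402851108039 0.021271668455993615 [ 0.42754715 -0.00603053  1.20774157]
bottle 0.69 [327. 194.  32.  40.] [ 0.592 -0.027  0.033] [ 0.57  -0.074  0.014] [0.682 0.011 0.128]
cap 0.81 [209. 262.  18.  20.] [0.446 0.277 0.027] [0.419 0.251 0.019] [0.473 0.303 0.056]
plate 0.7 [329. 191.  30.  29.] [ 0.612 -0.031  0.162] [ 0.583 -0.061  0.121] [ 0.643 -0.     0.166]
coaster 0.7 [415. 256.  35.  36.] [ 0.465 -0.26   0.005] [ 0.418 -0.305 -0.001] [ 0.511 -0.214  0.011]
coaster 0.3 [310. 287.  49.  44.] [0.381 0.01  0.022] [ 0.328 -0.046 -0.   ] [0.44  0.065 0.053]
big_plate 0.57 [223. 175.  30.  32.] [0.675 0.253 0.014] [0.635 0.214 0.003] [0.713 0.292 0.02 ]
bowl 0.72 [311. 288.  46.  48.] [0.381 0.01  0.022] [ 0.328 -0.046  0.001] [0.437 0.
[... 937 characters left out ...]
[ 0.638  0.208 -0.001] [0.718 0.288 0.015]
bowl 0.94 [294. 178.  51.  34.] [ 0.345 -0.005  0.036] [ 0.325 -0.052  0.   ] [0.428 0.059 0.05 ]
timer 0.73 [411. 183.  22.  20.] [0.454 0.271 0.025] [ 0.354  0.246 -0.002] [0.474 0.33  0.052]
timer 0.71 [179. 298.  40.  40.] [ 0.713 -0.266  0.024] [ 0.64  -0.297 -0.001] [ 0.729 -0.236  0.045]
collar 0.91 [370. 303.  54.  49.] [0.796 0.034 0.023] [ 0.743 -0.001 -0.002] [0.83  0.073 0.031]
wrist 66.95356485220633 -0.023150144069945706 [0.19906327 0.5435138  0.37283978]
cap 0.66 [240. 342.  16.  11.] [0.429 0.298 0.023] [0.236 0.284 0.003] [0.436 0.503 0.317]
plate 0.48 [240. 344.  14.  11.] [0.429 0.298 0.022] [0.236 0.284 0.003] [0.442 0.503 0.317]
```

```bash
python3 - <<'E'
import cv2
a=cv2.imread('pics/top0.png')[110:330,170:450]; cv2.imwrite('pics/a.png',cv2.resize(a,None,fx=2.8,fy=2.7,interpolation=2))
a=cv2.imread('pics/scene0.png')[140:340,130:490]; cv2.imwrite('pics/b.png',cv2.resize(a,None,fx=2.2,fy=2.2,interpolation=2))
E
```

```text
(no output)
```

View pics/a.png

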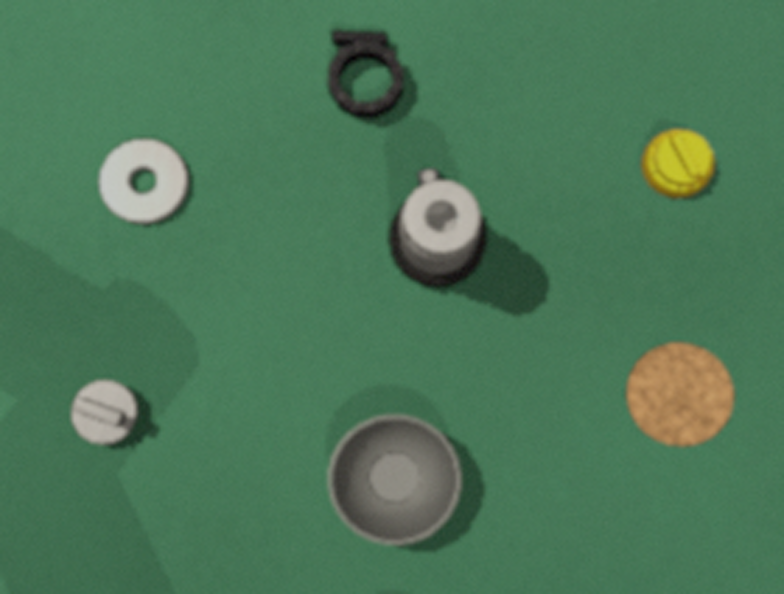

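View pics/b.png

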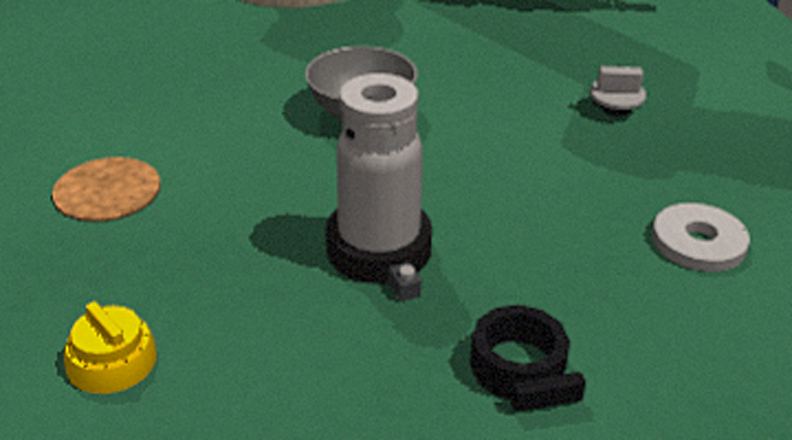

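View pics/wrist0.png

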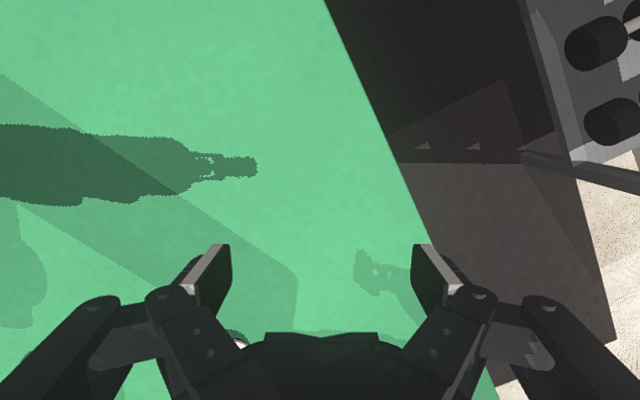

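Plate at about (0.612, -0.031), on the bottle. The cap is at (0.446, 0.277), the coaster at (0.467, -0.262), and the bowl lies between the robot and the bottle. I'm moving above the bottle now.

Call:
send_rows([
  [[38,-55.5,4,0,0,0],[38,-55.5,4,0,0,0],[38,-55.5,4,0,0,0],[38,-55.5,4,0,0,0],[38,-55.5,4,0,0,0],[38,-55.5,4,0,0,0],[38,-55.5,4,0,0,0],[38,-55.5,4,0,0,0],[38,-55.5,4,0,0,0],[38,-55.5,4,0,0,0],[38,-55.5,4,0,0,0],[38,-55.5,4,0,0,0]],
])

```text
clock: 2.55
tcp_pos: [0.5996, 0.0166, 0.2672]
orientation: [0.0, 0.233, 0.973, 0.0]
wrist_force: [1.4, 1.3, 0.3]
finger_gap: 0.0855
```

Call:
send_rows([
  [[0,0,0,0,0,0],[0,0,0,0,0,0],[0,0,0,0,0,0],[0,0,0,0,0,0]],
])

```text
clock: 2.95
tcp_pos: [0.598, 0.0199, 0.2671]
orientation: [-0.0, 0.232, 0.973, 0.0]
wrist_force: [0.7, -0.2, 0.4]
finger_gap: 0.0856
```

Call:
send_rows([
  [[4.5,-6.5,-1.5,0,0,0],[4.5,-6.5,-1.5,0,0,0],[4.5,-6.5,-1.5,0,0,0],[4.5,-6.5,-1.5,0,0,0]],
], jaw=0.6)

```text
clock: 3.35
tcp_pos: [0.6433, -0.0456, 0.2517]
orientation: [-0.001, 0.232, 0.973, 0.0]
wrist_force: [-0.2, 0.3, -0.0]
finger_gap: 0.0682
```

```bash
python3 - <<'E'
from h import *
s=get_state();p=read_camera('wrist');save(p,'w1');print(s['clock'],s['tcp_pos'],s['finger_gap'],s['joint_pos'])
print(np.round(p['hand_eye'],3))
import pickle;pickle.dump((s,p),open('w1.pkl','wb'))
for q in silhouettes(p,'plate'):
    v,u=np.nonzero(q['mask']); X,ok=cloud(p,np.c_[u,v],s); X=X[ok]
    T=X[abs(X[:,2]-.162)<.006]; (c,w,a)=cv2.fitEllipse(cv2.convexHull((T[:,:2]*1000).astype(np.float32)))
    print(q['conf'],np.round(q['box']),np.median(X,0),c,w,a,len(T),len(X))
E
```

```text
3.35 [ 0.64325285 -0.04558325  0.2516897 ] 0.06822652067449761 [-1.95335969e-01  4.53413676e-01  3.01718294e-01  1.42013169e+00
  4.54744312e-04  2.73837617e-01]
[[ 0.001 -0.962 -0.272  0.069]
 [ 1.     0.001 -0.    -0.   ]
 [ 0.    -0.272  0.962 -0.142]
 [ 0.     0.     0.     1.   ]]
0.85 [318. 156.  84.  82.] [ 0.61200628 -0.034327    0.16167722] (613.2133178710938, -34.91868591308594) (63.177677154541016, 63.30280303955078) 133.11810302734375 4228 4377
```

View pics/w1.png

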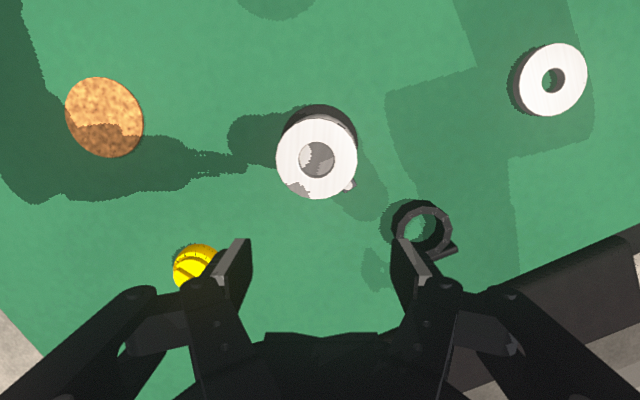

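The wrist view shows the plate at (318,158) over the bottle, with the fingers at the bottom. Next I'll get the fingertip height from depth at a 68 mm gap.

```bash
python3 - <<'E'
from h import *
import pickle
s,p=pickle.load(open('w1.pkl','rb'))
H=np.array(p['hand_eye'])
for rg in [(205,255),(388,440)]:
  u,v=np.meshgrid(np.arange(*rg),np.arange(232,320)); uv=np.c_[u.ravel(),v.ravel()]
  z=p['z_map'][uv[:,1],uv[:,0]]; X=(rays(p,uv)*z[:,None])@H[:3,:3].T+H[:3,3]
  X=X[(z>0)&(z<.2)]
  print(len(X),np.round(X.min(0),4),np.round(X.max(0),4),np.round(np.percentile(X,98,0),4))
E
```

```text
3100 [-0.012  -0.0481 -0.0781] [ 0.018  -0.021  -0.0066] [ 0.017  -0.0236 -0.0104]
3193 [-0.0117  0.021  -0.0774] [ 0.0177  0.0479 -0.0067] [ 0.0171  0.0465 -0.0106]
```

Call:
send_rows([
  [[-3,1.1,-3,0,0,0],[-3,1.1,-6,0,0,0],[-3,1.1,-6,0,0,0],[-3,1.1,-6,0,0,0]],
], jaw=1)

```text
clock: 3.85
tcp_pos: [0.6136, -0.0345, 0.1931]
orientation: [0.0, 0.232, 0.973, 0.0]
wrist_force: [-0.2, 0.2, 0.8]
finger_gap: 0.0852
```

```bash
python3 - <<'E'
from h import *
s=get_state();p=read_camera('wrist');save(p,'w2');print(s['clock'],s['tcp_pos'],s['finger_gap'],s['wrist_force'])
E
```

```text
3.85 [ 0.61359679 -0.03453509  0.19305916] 0.08521499274502693 [-0.22187713  0.18070018  0.75487957]
```

View pics/w2.png

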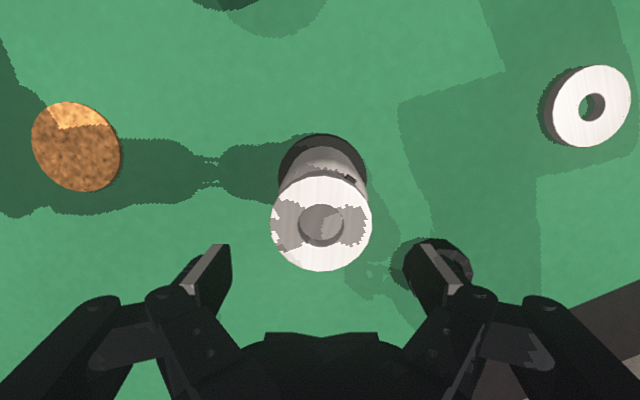

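The plate is centred between the fingers (column 321). Descending to grip the rim.

Call:
send_rows([
  [[0,0,-2.5,0,0,0],[0,0,-4,0,0,0],[0,0,-4.7,0,0,0],[0,0,-4.7,0,0,0],[0,0,-4.7,0,0,0]],
])

```text
clock: 4.4
tcp_pos: [0.6148, -0.0357, 0.1464]
orientation: [0.001, 0.233, 0.973, 0.0]
wrist_force: [-0.2, 0.4, -0.4]
finger_gap: 0.0849
```

Call:
send_rows([
  [[0,0,0,0,0,0],[0,0,0,0,0,0],[0,0,0,0,0,0],[0,0,0,0,0,0],[0,0,0,0,0,0],[0,0,0,0,0,0]],
], jaw=-1, force=50)

```text
clock: 5.0
tcp_pos: [0.6146, -0.0355, 0.1468]
orientation: [0.002, 0.233, 0.973, 0.0]
wrist_force: [-0.9, 0.7, 5.4]
finger_gap: 0.061
```

```bash
python3 - <<'E'
from h import *
s=get_state();p=read_camera('wrist');save(p,'w3');print(s['clock'],s['tcp_pos'],s['finger_gap'],s['wrist_force'])
H=np.array(p['hand_eye'])
for rg in [(205,258),(380,440)]:
  u,v=np.meshgrid(np.arange(*rg),np.arange(225,320)); uv=np.c_[u.ravel(),v.ravel()]
  z=p['z_map'][uv[:,1],uv[:,0]]; X=(rays(p,uv)*z[:,None])@H[:3,:3].T+H[:3,3]
  X=X[(z>0)&(z<.2)]
  print(len(X),np.round(X.min(0),4),np.round(X.max(0),4),np.round(np.percentile(X,98,0),4))
v,u=np.mgrid[200:330,240:400];uv=np.c_[u.ravel(),v.ravel()];X,ok=cloud(p,uv,s)
X=X[ok];T=X[(abs(X[:,2]-.165)<.008)&(np.hypot(X[:,0]-.613,X[:,1]+.035)<.034)]
print(np.percentile(T,[2,50,98],axis=0)); A=np.c_[T[:,:2]-[.613,-.035],np.ones(len(T))];print(np.linalg.lstsq(A,T[:,2],rcond=None)[0])
E
```

```text
5.0 [ 0.61464852 -0.03552876  0.14683082] 0.061023633915443576 [-0.93639943  0.68995114  5.3739814 ]
3414 [-0.0118 -0.0443 -0.0776] [ 0.018  -0.0187 -0.0089] [ 0.0172 -0.0213 -0.0134]
3756 [-0.0117  0.0188 -0.0773] [ 0.018   0.0443 -0.0088] [ 0.0172  0.0426 -0.0135]
[[ 0.58428482 -0.06392936  0.1590671 ]
 [ 0.6113874  -0.03448827  0.16175664]
 [ 0.64112122 -0.00504842  0.16944934]]
[ 1.00879001e-04 -1.10279312e-03  1.61962181e-01]
```

View pics/w3.png

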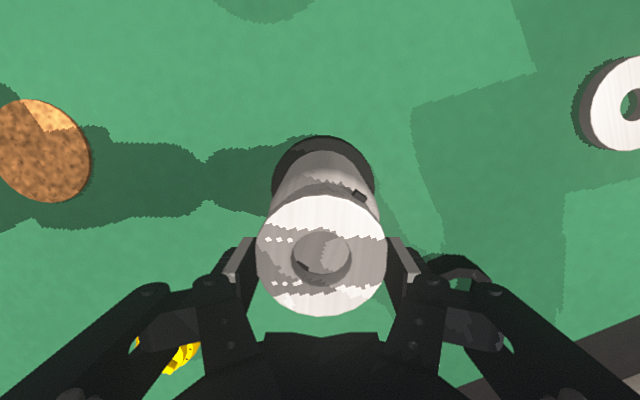

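Call:
send_rows([
  [[0,0,0.5,0,0,0],[0,0,1,0,0,0],[0,0,2,0,0,0],[0,0,3,0,0,0],[0,0,4,0,0,0],[0,0,4,0,0,0]],
])

```text
clock: 5.65
tcp_pos: [0.6149, -0.0357, 0.1872]
orientation: [0.002, 0.233, 0.973, 0.0]
wrist_force: [-0.0, -0.2, -3.0]
finger_gap: 0.0612
```

```bash
python3 - <<'E'
from h import *
s=get_state();p=read_camera('wrist');save(p,'w4');print(s['clock'],s['tcp_pos'],s['finger_gap'],s['wrist_force'])
v,u=np.mgrid[200:330,255:385];uv=np.c_[u.ravel(),v.ravel()];X,ok=cloud(p,uv,s)
X=X[ok];T=X[(abs(X[:,2]-.2025)<.01)&(np.hypot(X[:,0]-.613,X[:,1]+.035)<.034)]
print(np.percentile(T,[2,50,98],axis=0)); A=np.c_[T[:,:2]-[.613,-.035],np.ones(len(T))];print(np.linalg.lstsq(A,T[:,2],rcond=None)[0])
E
```

```text
5.65 [ 0.6148999  -0.03567472  0.18722813] 0.061216456097770676 [-0.0055267  -0.20558022 -3.02177242]
[[ 0.58417492 -0.06356792  0.19535379]
 [ 0.61193717 -0.03540849  0.20201146]
 [ 0.64144842 -0.00625184  0.20330285]]
[-0.00540019 -0.0005951   0.201715  ]
```

View pics/w4.png

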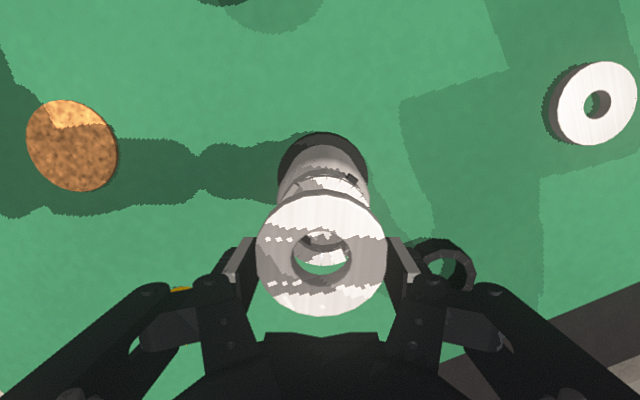

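Plate is held and level. The coaster is next: hover over it first.

Call:
send_rows([
  [[-2,-3,0.5,0,0,0],[-4.5,-7,0.5,0,0,0],[-7,-11,0,0,0,0],[-9.5,-15,-1,0,0,0],[-12,-19,-3,0,0,0],[-14,-22,-6,0,0,0],[-14.6,-22.6,-10,0,0,0],[-14.6,-22.6,-12,0,0,0],[-14.6,-22.6,-12,0,0,0],[-14.6,-22.6,-12,0,0,0]],
])

```text
clock: 6.7
tcp_pos: [0.4676, -0.2613, 0.065]
orientation: [-0.0, 0.233, 0.973, 0.0]
wrist_force: [-0.0, -0.2, -2.1]
finger_gap: 0.061
```

```bash
python3 - <<'E'
from h import *
s=get_state();p=read_camera('wrist');save(p,'w5');print(s['clock'],s['tcp_pos'],s['finger_gap'],s['wrist_force'])
c=s['tcp_pos']
v,u=np.mgrid[200:330,255:385];uv=np.c_[u.ravel(),v.ravel()];X,ok=cloud(p,uv,s)
X=X[ok];T=X[(abs(X[:,2]-c[2]-.015)<.005)&(np.hypot(X[:,0]-c[0],X[:,1]-c[1])<.036)]
A=np.c_[T[:,:2]-c[:2],np.ones(len(T))];print(np.linalg.lstsq(A,T[:,2]-c[2],rcond=None)[0])
for q in silhouettes(p,'coaster')[:1]:
    v,u=np.nonzero(q['mask']); X=onz(p,np.c_[u,v],.005,s)
    print(q['conf'],q['box'],X.min(0),X.max(0)); X=X[:,:2]
    h=cv2.convexHull((X*1000).astype(np.float32))[:,0]; d=np.hypot(*(h-1000*c[:2]).T); h=h[d>40]
    from scipy.optimize import least_squares
    r=least_squares(lambda a:np.hypot(h[:,0]-a[0],h[:,1]-a[1])-50,1000*c[:2],loss='soft_l1');print(r.x,np.abs(r.fun).mean())
E
```

```text
6.7 [ 0.46764711 -0.26134455  0.06504904] 0.06104009295988015 [-8.16679804e-04 -2.01811332e-01 -2.09419128e+00]
[-0.00416023 -0.00098199  0.01474208]
0.62 [317.5, 207.5, 140.3, 135.4] [ 0.41464503 -0.31370968  0.005     ] [ 0.51347602 -0.21445973  0.005     ]
[ 464.2820522  -264.22380507] 0.4286632465113197
```

View pics/w5.png

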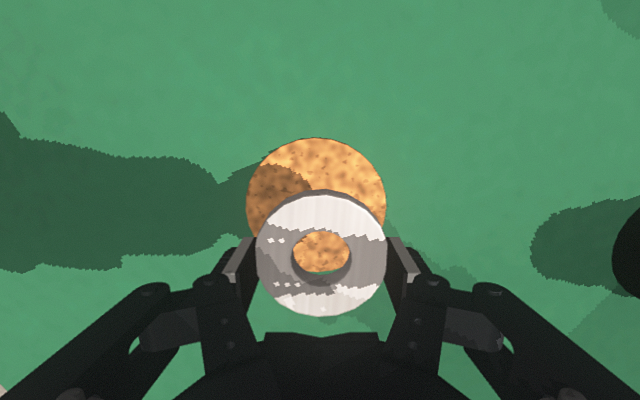

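Centred over the coaster to within a few mm. Lowering gently.

Call:
send_rows([
  [[-0.2,-0.3,-2,0,0,0],[-0.2,-0.3,-4,0,0,0],[-0.2,-0.3,-5.3,0,0,0],[-0.2,-0.3,-5.8,0,0,0],[-0.2,-0.3,-6,0,0,0],[-0.2,-0.3,-6.1,0,0,0],[-0.2,-0.3,-6.1,0,0,0]],
])

```text
clock: 7.5
tcp_pos: [0.4663, -0.2648, 0.0046]
orientation: [0.001, 0.233, 0.973, -0.0]
wrist_force: [-0.1, -0.7, -3.0]
finger_gap: 0.0613
```

Call:
send_rows([
  [[0,0,-0.1,0,0,0],[0,0,-0.15,0,0,0],[0,0,-0.2,0,0,0],[0,0,-0.2,0,0,0]],
])

```text
clock: 7.9
tcp_pos: [0.4657, -0.2645, 0.002]
orientation: [0.0, 0.233, 0.973, 0.0]
wrist_force: [-0.3, 1.0, -3.4]
finger_gap: 0.0613
```

Call:
send_rows([
  [[0,0,-0.05,0,0,0],[0,0,-0.1,0,0,0],[0,0,-0.1,0,0,0]],
])

```text
clock: 8.2
tcp_pos: [0.4657, -0.2646, 0.0019]
orientation: [0.0, 0.233, 0.973, -0.0]
wrist_force: [-2.9, 1.6, 6.2]
finger_gap: 0.0609
```

Contact: the wrist force went from -3 to +6 N. Releasing.

Call:
send_rows([
  [[0,0,0,0,0,0],[0,0,0,0,0,0],[0,0,0,0,0,0],[0,0,0,0,0,0],[0,0,0,0,0,0]],
], jaw=1)

```text
clock: 8.7
tcp_pos: [0.4657, -0.2645, 0.0008]
orientation: [-0.0, 0.233, 0.973, 0.0]
wrist_force: [0.3, 0.6, 1.2]
finger_gap: 0.0855
```

Call:
send_rows([
  [[0,0,3,0,0,0],[0,0,7,0,0,0],[0,0,12,0,0,0],[0,0,17,0,0,0],[0,0,20,0,0,0],[0,0,22,0,0,0],[0,0,22,0,0,0]],
])

```text
clock: 9.4
tcp_pos: [0.4672, -0.2656, 0.2244]
orientation: [0.003, 0.233, 0.973, -0.001]
wrist_force: [0.3, 0.3, -0.2]
finger_gap: 0.0854
```

```bash
python3 - <<'E'
from h import *
s=get_state();p=read_camera('wrist');save(p,'w6');print(s['clock'],s['tcp_pos'],s['finger_gap'],s['wrist_force'])
for n in ['coaster','plate']:
  for q in silhouettes(p,n)[:1]:
    v,u=np.nonzero(q['mask']); X,ok=cloud(p,np.c_[u,v],s); X=X[ok]
    print(n,q['conf'],q['box'],np.median(X,0),(np.percentile(X,1,0)+np.percentile(X,99,0))/2)
    if n=='plate':
        T=X[abs(X[:,2]-.017)<.008];A=np.c_[T[:,:2]-T[:,:2].mean(0),np.ones(len(T))];print(np.linalg.lstsq(A,T[:,2],rcond=None)[0])
E
```

```text
9.4 [ 0.4672352  -0.2656452   0.22442023] 0.08543515377978429 [ 0.34188193  0.29785755 -0.21294518]
coaster 0.61 [320.1, 166.1, 79.3, 83.2] [ 0.46072409 -0.2631667   0.00479826] [ 0.46390618 -0.26444198  0.00486436]
plate 0.56 [322.9, 164.7, 53.3, 53.5] [ 0.46239629 -0.2631613   0.01671562] [ 0.46317006 -0.26381759  0.01540907]
[ 0.00374277 -0.00119216  0.01667325]
```

View pics/w6.png

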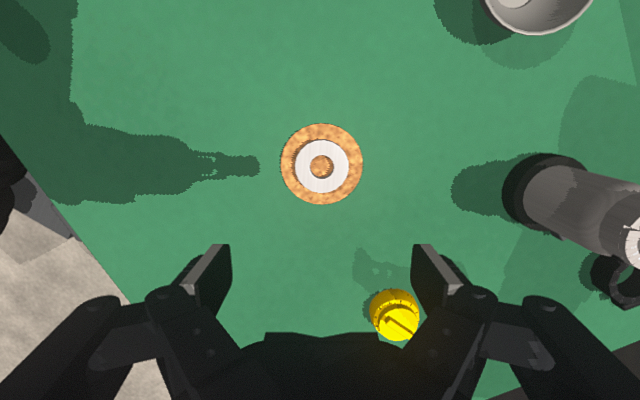

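The plate lies centred and flat on the coaster, at pixel (322,165). Next I'll look into the mouth.

Call:
send_rows([
  [[3,4,0,0,0,0],[6,8,0,0,0,0],[9,12,0,0,0,0],[12,16,0,0,0,0],[15,19,0,0,0,0],[17.2,22,0,0,0,0],[17.2,22,0,0,0,0],[17.2,22,0,0,0,0],[17.2,22,0,0,0,0]],
])

```text
clock: 10.45
tcp_pos: [0.6366, -0.045, 0.2196]
orientation: [-0.001, 0.233, 0.972, -0.0]
wrist_force: [0.0, -0.4, 0.5]
finger_gap: 0.0856
```

```bash
python3 - <<'E'
from h import *
s=get_state();p=read_camera('wrist');save(p,'w7');print(s['clock'],s['tcp_pos'],s['wrist_force'])
import pickle;pickle.dump((s,p),open('w7.pkl','wb'))
# rectify: orthographic-ish top view at z=.150
g=np.arange(-60,60,.2)/1000; gx,gy=np.meshgrid(g,-g)
X=np.c_[.613+gx.ravel(),-.035+gy.ravel(),np.full(gx.size,.150)]
m=proj(p,X,s).astype(np.float32).reshape(*gx.shape,2)
im=cv2.remap(p['img'],m[...,0],m[...,1],cv2.INTER_LINEAR);save(p,'w7r',im)
m=p['z_map'];v,u=np.mgrid[60:260,220:420];Y,ok=cloud(p,np.c_[u.ravel(),v.ravel()],s);Y=Y[ok]
T=Y[(abs(Y[:,2]-.150)<.004)&(np.hypot(Y[:,0]-.613,Y[:,1]+.035)<.04)]
print(len(T),np.percentile(T,[1,50,99],axis=0))
h=cv2.convexHull((T[:,:2]*1000).astype(np.float32));print(cv2.fitEllipse(h),cv2.minEnclosingCircle(h))
E
```

```text
10.45 [ 0.63662452 -0.04503011  0.21960809] [ 0.01321505 -0.44982925  0.53536568]
2572 [[ 0.58653607 -0.06353029  0.14676245]
 [ 0.6149976  -0.03360866  0.14979355]
 [ 0.64468613 -0.0057411   0.15126988]]
((615.869873046875, -34.63686752319336), (60.10638427734375, 61.404441833496094), 107.86103057861328) ((615.65185546875, -34.393009185791016), 31.323352813720703)
```

View pics/w7r.png

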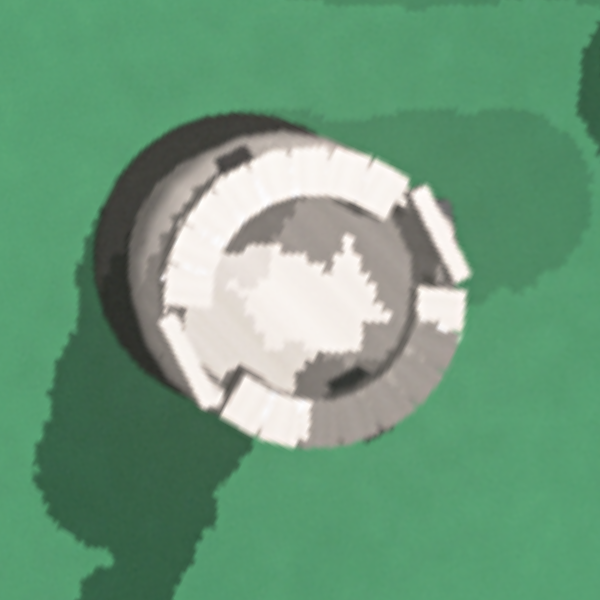

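View pics/w7.png

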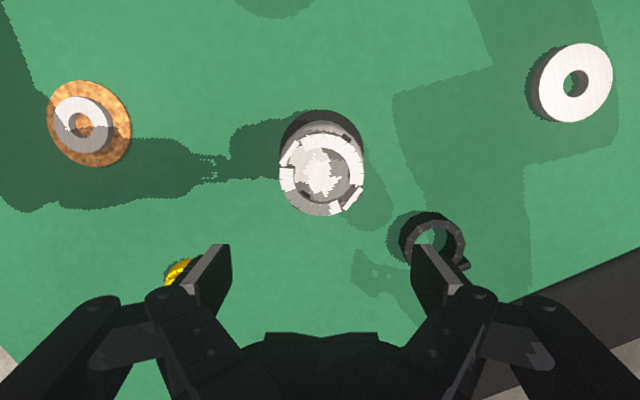

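Removing the plate exposes the notches: one at rectified (440,235), the other at (192,362). That puts the mouth centre at about (0.616, -0.0346) and the notch axis at about +26° from world x. To fetch the cap I turn +95°, so tool y lies across its bar, which is at about 68°.

Call:
send_rows([
  [[-1.5,3,0,0,0,8],[-3,6,0,0,0,16],[-4.5,9,-0.5,0,0,24],[-6,12,-1,0,0,32],[-7.5,15,-2,0,0,40],[-9,18,-3,0,0,48],[-10.5,21,-4,0,0,56],[-12,24,-5,0,0,64],[-13.5,27,-6,0,0,72],[-15,30,-6,0,0,80],[-16.5,33,-6,0,0,88],[-18,35,-6,0,0,95]],
])

```text
clock: 11.7
tcp_pos: [0.4571, 0.3057, 0.1611]
orientation: [0.0, -0.562, 0.827, 0.0]
wrist_force: [0.3, 0.1, 0.3]
finger_gap: 0.0855
```

Call:
send_rows([
  [[0,0,0,0,0,0],[0,0,0,0,0,0],[0,0,0,0,0,0]],
])

```text
clock: 12.0
tcp_pos: [0.4584, 0.3043, 0.1611]
orientation: [0.0, -0.559, 0.83, -0.0]
wrist_force: [0.2, -0.2, 0.2]
finger_gap: 0.0852
```

```bash
python3 - <<'E'
from h import *
s=get_state();p=read_camera('wrist');save(p,'w8');print(s['clock'],s['tcp_pos'],s['orientation'],s['joint_pos'])
import pickle;pickle.dump((s,p),open('w8.pkl','wb'))
q=silhouettes(p,'cap')[0]
v,u=np.nonzero(q['mask']); X,ok=cloud(p,np.c_[u,v],s); X=X[ok]
print(q['conf'],q['box'])
T=X[abs(X[:,2]-.052)<.004]; F=X[abs(X[:,2]-.025)<.003]
print('bar',np.median(T,0),cv2.minAreaRect((T[:,:2]*1000).astype(np.float32)))
print('flange',cv2.minEnclosingCircle((F[:,:2]*1000).astype(np.float32)))
qq=s['orientation'];R=Ro.from_quat([qq[1],qq[2],qq[3],qq[0]]).as_matrix();print(np.degrees(np.arctan2(R[1,1],R[0,1])))
E
```

```text
12.0 [0.45836397 0.30425633 0.16110567] [ 1.39932372e-04 -5.58503647e-01  8.29502038e-01 -1.61861668e-04] [ 4.40228586e-01  2.95602122e-01 -1.52748846e-01  1.12211961e+00
 -2.77500334e-04 -7.44933060e-01]
0.71 [322.0, 151.0, 67.6, 67.2]
bar [0.44496348 0.27507892 0.05148799] ((445.1173095703125, 275.9298095703125), (45.509220123291016, 13.975440979003906), 70.42768096923828)
flange ((445.38604736328125, 276.2700500488281), 29.94809341430664)
157.904757120596
```

View pics/w8.png

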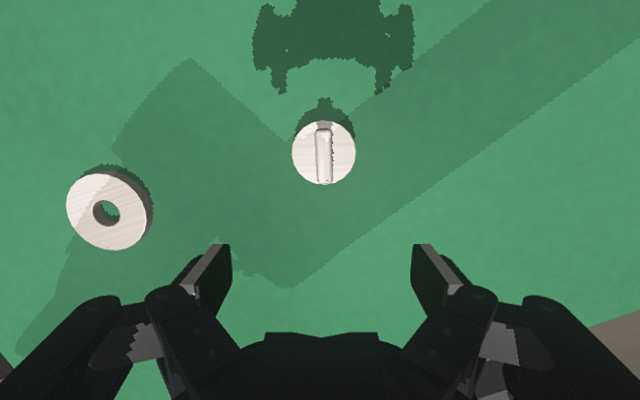

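The cap sits at (0.4453, 0.276) with its bar at 70.4°. Flange radius 30 and bar 45.5×14 both fit the given sizes. Descending to grip it.

Call:
send_rows([
  [[-0.7,-1.4,-3,0,0,2.5],[-1.3,-2.8,-6,0,0,2.5],[-1.3,-2.8,-9,0,0,2.5],[-1.3,-2.8,-11.5,0,0,2.5],[-1.3,-2.8,-12.8,0,0,2.5],[-1.3,-2.8,-13.2,0,0,2.5],[-1.3,-2.8,-13.2,0,0,2.5]],
])

```text
clock: 12.8
tcp_pos: [0.4449, 0.2768, 0.0286]
orientation: [-0.0, -0.577, 0.817, 0.0]
wrist_force: [-0.6, -0.8, 0.3]
finger_gap: 0.0853
```

Call:
send_rows([
  [[0,0,0,0,0,0],[0,0,0,0,0,0],[0,0,0,0,0,0],[0,0,0,0,0,0],[0,0,0,0,0,0],[0,0,0,0,0,0],[0,0,0,0,0,0],[0,0,0,0,0,0]],
], jaw=-1, force=70)

```text
clock: 13.6
tcp_pos: [0.4451, 0.2778, 0.0295]
orientation: [0.001, -0.578, 0.816, -0.0]
wrist_force: [0.4, 0.1, 5.7]
finger_gap: 0.0125
```

Call:
send_rows([
  [[0,0,3,0,0,0],[0,0,7,0,0,0],[1,-1,11,0,0,-5],[3,-4,15,0,0,-12],[5.5,-8,18,0,0,-19],[8,-12,19.5,0,0,-26],[10.5,-16,19.5,0,0,-33],[13,-20,19.5,0,0,-40],[15.5,-24,19.5,0,0,-44.5],[18,-27.5,19.5,0,0,-44.5],[20,-29.5,19.5,0,0,-44.5],[20.7,-29.5,19.5,0,0,-44.5]],
])

```text
clock: 14.8
tcp_pos: [0.653, -0.021, 0.2222]
orientation: [-0.001, -0.224, 0.975, -0.0]
wrist_force: [0.1, 0.4, -2.1]
finger_gap: 0.0123
```

Call:
send_rows([
  [[0,0,0,0,0,0],[0,0,0,0,0,0],[0,0,0,0,0,0]],
])

```text
clock: 15.1
tcp_pos: [0.6508, -0.0161, 0.2239]
orientation: [-0.0, -0.226, 0.974, 0.0]
wrist_force: [-1.0, -0.8, -1.5]
finger_gap: 0.0126
```

```bash
cat > m.py <<'E'
from h import *
import pickle,sys
from scipy.optimize import least_squares
s=get_state();p=read_camera('wrist');n=sys.argv[1];save(p,n);print(s['clock'],s['tcp_pos'],s['wrist_force'],s['finger_gap'])
pickle.dump((s,p),open(n+'.pkl','wb'))
qq=s['orientation'];R=Ro.from_quat([qq[1],qq[2],qq[3],qq[0]]).as_matrix();print('yaw y',np.degrees(np.arctan2(R[1,1],R[0,1])),'tilt',R[:,2])
g=np.arange(-60,60,.2)/1000; gx,gy=np.meshgrid(g,-g)
X=np.c_[.613+gx.ravel(),-.035+gy.ravel(),np.full(gx.size,.150)]
m=proj(p,X,s).astype(np.float32).reshape(*gx.shape,2)
im=cv2.remap(p['img'],m[...,0],m[...,1],cv2.INTER_LINEAR);save(p,n+'r',im)
v,u=np.mgrid[40:300,200:440];Y,ok=cloud(p,np.c_[u.ravel(),v.ravel()],s);Y=Y[ok]
T=Y[(abs(Y[:,2]-.150)<.003)&(np.hypot(Y[:,0]-.615,Y[:,1]+.035)<.04)]
h=cv2.convexHull((T[:,:2]*1000).astype(np.float32));print('lip',np.median(T[:,2]),cv2.fitEllipse(h),cv2.minEnclosingCircle(h))
# cap in hand
H=np.array(p['hand_eye']);v,u=np.mgrid[180:399,200:440];uv=np.c_[u.ravel(),v.ravel()];z=p['z_map'][uv[:,1],uv[:,0]]
P=(rays(p,uv)*z[:,None])@H[:3,:3].T+H[:3,3]
P=P[(z>0)&(P[:,2]>-.005)&(P[:,2]<.035)&(np.abs(P[:,1])<.035)&(np.abs(P[:,0])<.04)]
if len(P)>50: print('cap tool',len(P),np.percentile(P,[1,50,99],axis=0).round(4))
E
python3 m.py w9
```

```text
15.1 [ 0.65082336 -0.01611294  0.22392859] [-0.9634187  -0.80293407 -1.46752392] 0.012632914485019766
yaw y 116.17820813589552 tilt [-8.77307414e-04  3.75652682e-04 -9.99999545e-01]
lip 0.14975664570221256 ((615.8897094726562, -34.8091926574707), (59.833595275878906, 60.99550247192383), 114.48285675048828) ((615.5881958007812, -34.91551208496094), 30.682828903198242)
cap tool 4054 [[-0.0083 -0.029  -0.004 ]
 [ 0.015  -0.0008  0.0048]
 [ 0.0302  0.0277  0.0083]]
```

View pics/w9r.png

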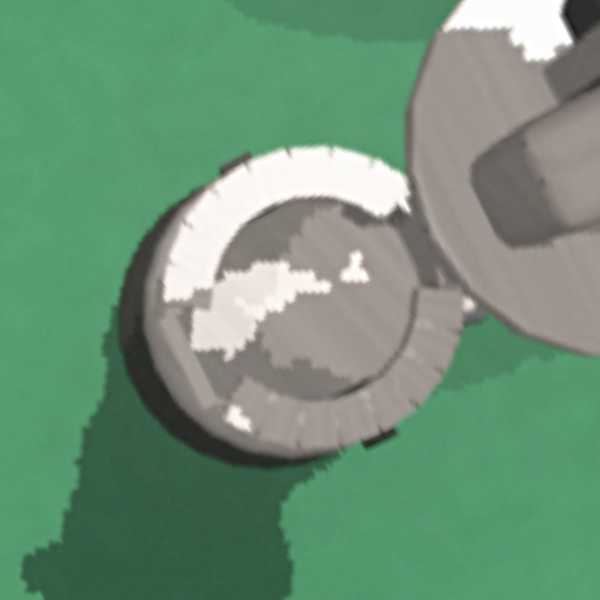

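View pics/w9.png

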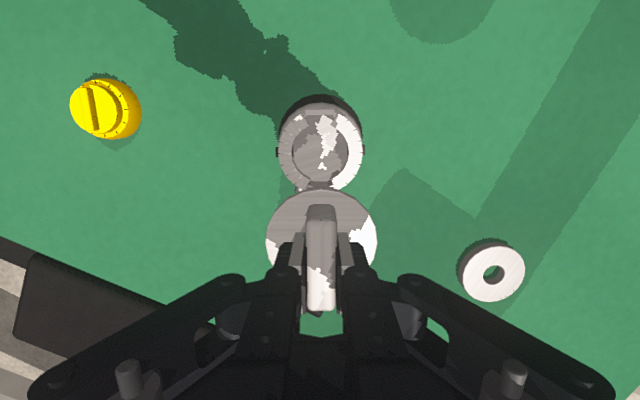

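The mouth centre is confirmed at (0.6158, -0.0348) from a second yaw, with the notch axis at about 27°. The cap is straight in the hand. Positioning above and entering.

Call:
send_rows([
  [[-2,-1,0,0,0,0.5],[-3.5,-1.9,0,0,0,0.5],[-3.5,-1.9,-1,0,0,0.5],[-3.5,-1.9,-2.5,0,0,0.5],[-3.5,-1.9,-3.5,0,0,0.5],[-3.5,-1.9,-3.5,0,0,0.5],[-3.5,-1.9,-3.5,0,0,0.5]],
])

```text
clock: 15.85
tcp_pos: [0.6167, -0.036, 0.1887]
orientation: [-0.0, -0.23, 0.973, 0.0]
wrist_force: [0.2, 0.5, -0.9]
finger_gap: 0.0127
```

Call:
send_rows([
  [[-0.1,0.1,-0.5,0,0,0],[-0.1,0.1,-0.9,0,0,0],[-0.1,0.1,-1.3,0,0,0],[-0.1,0.1,-1.5,0,0,0],[-0.1,0.1,-1.7,0,0,0],[-0.1,0.1,-1.7,0,0,0]],
])

```text
clock: 16.45
tcp_pos: [0.6156, -0.0354, 0.1716]
orientation: [-0.0, -0.23, 0.973, 0.0]
wrist_force: [0.1, -0.4, -2.1]
finger_gap: 0.0128
```

Already 2 mm below lip-contact height with no force, so the lugs are entering the notches. I'll continue down.

Call:
send_rows([
  [[0,0,-0.2,0,0,0],[0,0,-0.4,0,0,0],[0,0,-0.6,0,0,0],[0,0,-0.8,0,0,0],[0,0,-0.9,0,0,0],[0,0,-0.9,0,0,0]],
])

```text
clock: 17.05
tcp_pos: [0.6156, -0.0354, 0.1627]
orientation: [-0.0, -0.23, 0.973, 0.0]
wrist_force: [0.1, 0.2, 0.1]
finger_gap: 0.0131
```

Call:
send_rows([
  [[0,0,-0.1,0,0,0],[0,0,-0.2,0,0,0],[0,0,-0.25,0,0,0],[0,0,-0.25,0,0,0]],
])

```text
clock: 17.45
tcp_pos: [0.6157, -0.0355, 0.1605]
orientation: [0.0, -0.23, 0.973, 0.0]
wrist_force: [-1.1, 0.8, -0.8]
finger_gap: 0.0127
```

```bash
python3 m.py w10
```

```text
17.45 [ 0.61571374 -0.03546983  0.16054326] [-1.11969258  0.83653866 -0.75749338] 0.012700424341150858
yaw y 116.58275131558999 tilt [ 7.97732277e-05  5.27243002e-05 -9.99999995e-01]
lip 0.1498954699540357 ((615.78369140625, -35.141414642333984), (60.55287551879883, 62.37105178833008), 141.9968719482422) ((614.6806030273438, -35.181358337402344), 30.81696319580078)
cap tool 4820 [[-0.0082 -0.0289 -0.0037]
 [ 0.0168  0.0015  0.0049]
 [ 0.0301  0.0321  0.0321]]
```

View pics/w10.png

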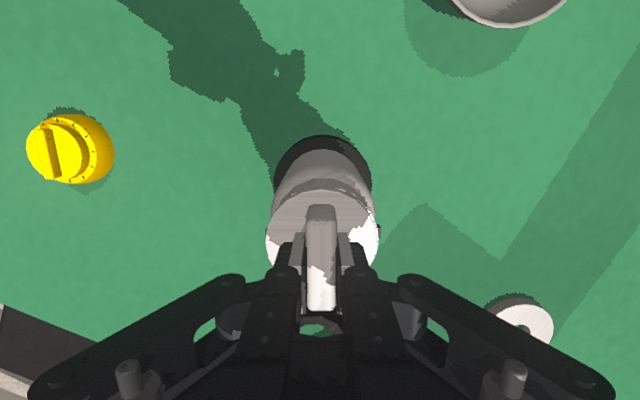

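Nearly home, at about 0.131. Pushing lightly to feel the seat.

Call:
send_rows([
  [[0,0,-0.1,0,0,0],[0,0,-0.15,0,0,0],[0,0,-0.15,0,0,0]],
])

```text
clock: 17.8
tcp_pos: [0.6158, -0.0355, 0.1605]
orientation: [0.001, -0.23, 0.973, -0.0]
wrist_force: [-3.2, 0.2, 6.2]
finger_gap: 0.0129
```

Seated on the lip: +6 N with no further descent. I'll ease off slightly and turn clockwise.

Call:
send_rows([
  [[0,0,0.05,0,0,-3],[0,0,0.05,0,0,-9],[0,0,0.05,0,0,-15],[0,0,0.05,0,0,-21],[0,0,0.05,0,0,-27],[0,0,0.05,0,0,-33],[0,0,0.05,0,0,-39],[0,0,0.05,0,0,-45],[0,0,0.05,0,0,-50],[0,0,0.05,0,0,-50]],
])

```text
clock: 18.8
tcp_pos: [0.6163, -0.0356, 0.1605]
orientation: [0.001, 0.203, 0.979, 0.0]
wrist_force: [-1.2, -0.9, 5.0]
finger_gap: 0.0127
```

```bash
python3 -c "
from h import *
s=get_state();qq=s['orientation'];R=Ro.from_quat([qq[1],qq[2],qq[3],qq[0]]).as_matrix();print('yaw y',np.degrees(np.arctan2(R[1,1],R[0,1])),s['ft_torque'],s['wrist_force'],s['joint_pos'])"
```

```text
yaw y 66.56273901687776 [ 0.07007857  0.18473029 -0.06182055] [-1.19298736 -0.87146048  5.04687717] [-1.87749638e-01  4.20438479e-01  2.77428153e-02  1.17612957e+00
  1.07760475e-04  2.21308350e-01]
```

Call:
send_rows([
  [[0,0,0,0,0,-6],[0,0,0,0,0,-12],[0,0,0,0,0,-18],[0,0,0,0,0,-24],[0,0,0,0,0,-30],[0,0,0,0,0,-35],[0,0,0,0,0,-38],[0,0,0,0,0,-38]],
])

```text
clock: 19.6
tcp_pos: [0.6165, -0.0356, 0.1605]
orientation: [0.001, 0.509, 0.86, 0.0]
wrist_force: [-0.0, -0.5, 6.0]
finger_gap: 0.013
```

```bash
cat > y.py <<'E'
from h import *
s=get_state();qq=s['orientation'];R=Ro.from_quat([qq[1],qq[2],qq[3],qq[0]]).as_matrix();print('yaw y',np.degrees(np.arctan2(R[1,1],R[0,1])),s['ft_torque'],s['wrist_force'],s['joint_pos'][5])
E
python3 y.py
```

```text
yaw y 28.739128143925708 [-0.05621829  0.15550818  0.4342372 ] [-1.43016863e-03 -5.46910729e-01  6.02083900e+00] 0.8816653960944598
```

Call:
send_rows([
  [[0,0,0,0,0,-2],[0,0,0,0,0,-4],[0,0,0,0,0,-4]],
])

```text
clock: 19.9
tcp_pos: [0.6165, -0.0356, 0.1605]
orientation: [0.001, 0.538, 0.843, 0.0]
wrist_force: [-1.1, -1.3, 6.1]
finger_gap: 0.0127
```

```bash
python3 y.py
```

```text
yaw y 24.882021358676585 [-0.16935438  0.10814484  1.36915585] [-1.12608761 -1.30351687  6.0907867 ] 0.9491600293064091
```

Call:
send_rows([
  [[0,0,0,0,0,-1.5],[0,0,0,0,0,-2.5],[0,0,0,0,0,-2.5]],
])

```text
clock: 20.2
tcp_pos: [0.6165, -0.0356, 0.1605]
orientation: [0.001, 0.556, 0.831, 0.0]
wrist_force: [-0.1, -1.6, 5.5]
finger_gap: 0.0125
```

```bash
python3 y.py; python3 m.py w11; python3 - <<'E'
from h import *
p=read_camera('scene');save(p,'s1',cv2.resize(p['img'][170:290,240:380],None,fx=5,fy=5,interpolation=cv2.INTER_CUBIC))
E
```

```text
yaw y 22.457263684561642 [-0.25843073  0.05529524  1.83585837] [-0.09415042 -1.57170855  5.47776968] 0.9915748006189224
20.2 [ 0.6165418  -0.03564877  0.16053536] [-0.09415042 -1.57170855  5.47776968] 0.012495713204367775
yaw y 22.457263684561642 tilt [ 0.0023455  -0.00125804 -0.99999646]
lip 0.14977036118696618 ((616.1964111328125, -34.87024688720703), (61.30787658691406, 62.114173889160156), 103.85049438476562) ((615.666015625, -34.307861328125), 31.540746688842773)
cap tool 4994 [[-0.0083 -0.0291 -0.0032]
 [ 0.0177  0.0003  0.0049]
 [ 0.0313  0.0284  0.0309]]
```

View pics/w11.png

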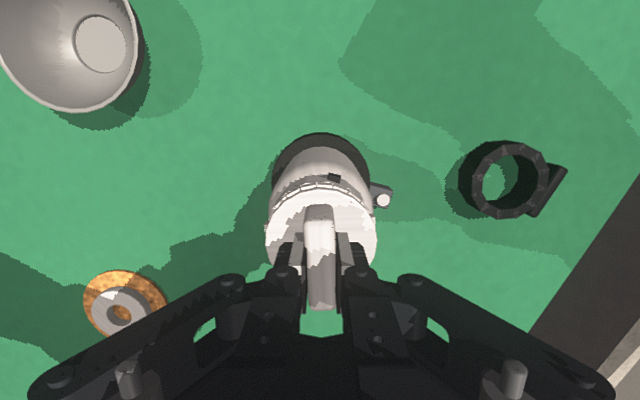

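View pics/s1.png

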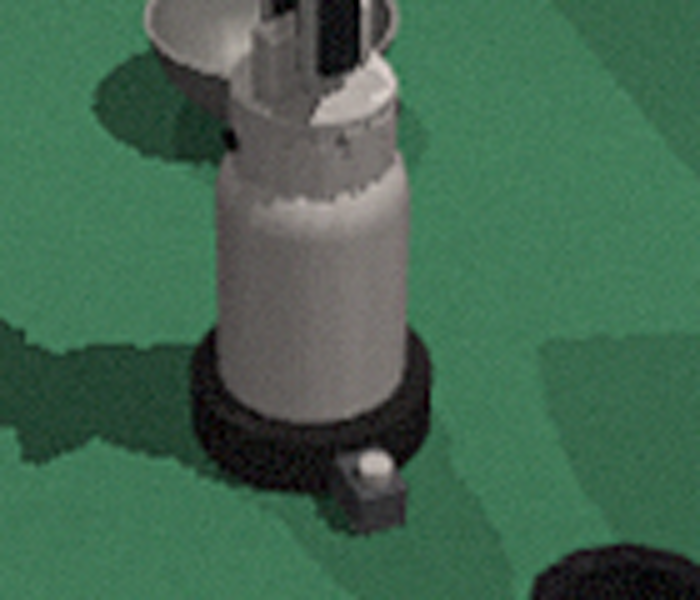

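The turn reached about 94° of tool yaw and the torque climbed to 1.8 N·m, so the cap is at its stop. The tell-tale tab has also moved to the neck's left edge (230,138). I'll relax the torque, release and retreat upward.

Call:
send_rows([
  [[0,0,0.1,0,0,1.5],[0,0,0.2,0,0,2.5],[0,0,0.2,0,0,2.5]],
])

```text
clock: 20.6
tcp_pos: [0.6164, -0.0356, 0.1606]
orientation: [0.0, 0.539, 0.842, 0.0]
wrist_force: [5.1, -2.2, -5.1]
finger_gap: 0.0126
```

Call:
send_rows([
  [[0,0,0,0,0,0],[0,0,0,0,0,0],[0,0,0,0,0,0],[0,0,0,0,0,0],[0,0,0,0,0,0],[0,0,0,0,0,0]],
], jaw=0.5)

```text
clock: 21.2
tcp_pos: [0.6156, -0.0355, 0.1616]
orientation: [0.0, 0.54, 0.841, 0.0]
wrist_force: [0.0, 0.0, 0.4]
finger_gap: 0.064
```

Call:
send_rows([
  [[0,0,1.5,0,0,0],[0,0,4,0,0,0],[0,0,7,0,0,0],[1,1.5,10,0,0,0],[2,2.5,12,0,0,0],[2,2.5,12,0,0,0],[2,2.5,12,0,0,0]],
])

```text
clock: 21.9
tcp_pos: [0.6358, -0.0104, 0.2812]
orientation: [0.0, 0.54, 0.842, 0.0]
wrist_force: [-0.7, -0.4, -0.8]
finger_gap: 0.0644
```

```bash
python3 m.py w12; python3 - <<'E'
from h import *
import pickle
s,p=pickle.load(open('w12.pkl','rb'))
v,u=np.mgrid[0:300,150:500];X,ok=cloud(p,np.c_[u.ravel(),v.ravel()],s);X=X[ok]
X=X[np.hypot(X[:,0]-.616,X[:,1]+.035)<.04]
F=X[abs(X[:,2]-.156)<.003];T=X[abs(X[:,2]-.183)<.004]
print('flange',np.median(F[:,2]),cv2.minEnclosingCircle((F[:,:2]*1000).astype(np.float32)));
A=np.c_[F[:,:2]-F[:,:2].mean(0),np.ones(len(F))];print('tilt',np.linalg.lstsq(A,F[:,2],rcond=None)[0][:2])
print('bar',np.median(T[:,2]),cv2.minAreaRect((T[:,:2]*1000).astype(np.float32)))
p=read_camera('scene');save(p,'s2',cv2.resize(p['img'][140:340,130:490],None,fx=2.2,fy=2.2,interpolation=cv2.INTER_CUBIC))
for n in ['big_plate','bowl','timer','collar']:
    q=find_in(p,n)[0];print(n,np.round(q['box']))
E
```

```text
21.9 [ 0.63584568 -0.01039351  0.28124126] [-0.69039251 -0.44210049 -0.78202881] 0.06435712303225943
yaw y 24.61011265798228 tilt [ 3.68401897e-04 -2.05411085e-04 -9.99999911e-01]
lip 0.14975823458716814 ((615.5995483398438, -35.65984344482422), (61.15827178955078, 62.54759979248047), 166.88021850585938) ((615.4365234375, -35.0164909362793), 31.245542526245117)
flange 0.155811460053414 ((615.5664672851562, -34.30730438232422), 29.80732536315918)
tilt [ 0.00144021 -0.00260867]
bar 0.18254140363124943 ((615.4765014648438, -34.161338806152344), (14.304161071777344, 45.5345458984375), 32.642269134521484)
big_plate [449. 249.  48.  30.]
bowl [295. 175.  53.  32.]
timer [179. 299.  44.  41.]
collar [371. 304.  53.  49.]
```

View pics/s2.png

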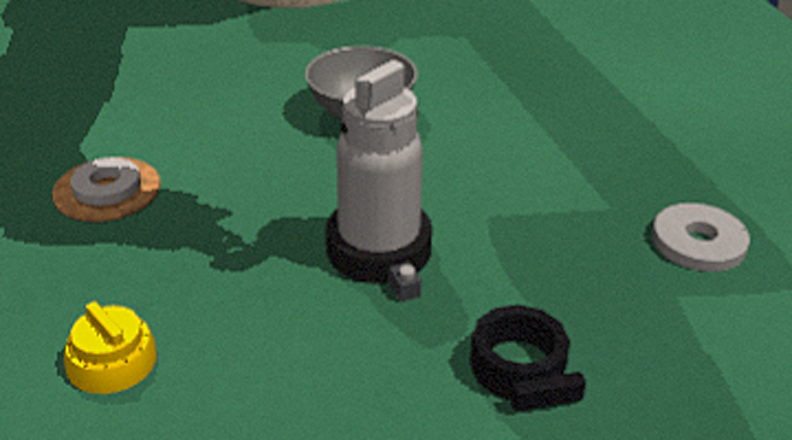

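View pics/w12.png

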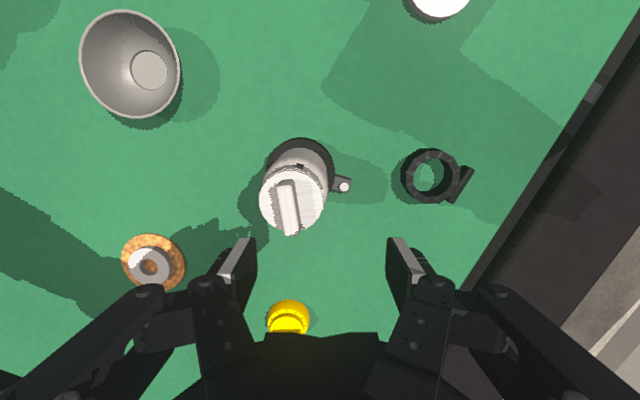

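Flange top is 0.156 and bar top 0.1825, so the cap is fully home. The bar angle reads about -57°, though, which suggests roughly an 84° turn with some slip in the pads. I'll measure tell-tale travel and bar angle before handing in.

```bash
python3 - <<'E'
from h import *
import pickle
C=np.array([.6157,-.0347])
for n in ['w7','w9','w10','w11','w12']:
    s,p=pickle.load(open(n+'.pkl','rb'))
    v,u=np.mgrid[0:330,150:500];uv=np.c_[u.ravel(),v.ravel()];X,ok=cloud(p,uv,s)
    g=p['img'][uv[:,1],uv[:,0]].astype(int).max(1)
    r=np.hypot(X[:,0]-C[0],X[:,1]-C[1])
    m=ok&(g<75)&(r>.027)&(r<.037)&(X[:,2]>.115)&(X[:,2]<.1495)
    Y=X[m]; a=np.degrees(np.arctan2(Y[:,1]-C[1],Y[:,0]-C[0]))
    H,e=np.histogram(a,bins=np.arange(-180,181,5)); print(n,[(int(e[i]),int(H[i])) for i in np.nonzero(H>1)[0]], np.median(Y[:,2]) if len(Y) else '')
    T=X[ok&(abs(X[:,2]-.183)<.003)&(r<.026)]
    if len(T)>50:
        q=T[:,:2]-T[:,:2].mean(0); w,V=np.linalg.eigh(q.T@q); print('bar pca',np.degrees(np.arctan2(V[1,1],V[0,1])),len(T))
E
python3 - <<'E'
import cv2
for n,(r,c) in {'w7':((90,230),(250,390)),'w12':((120,250),(230,380))}.items():
    a=cv2.imread(f'pics/{n}.png')[r[0]:r[1],c[0]:c[1]];cv2.imwrite(f'pics/{n}z.png',cv2.resize(a,None,fx=4,fy=4,interpolation=2))
E
```

```text
w7 [(110, 2), (115, 3), (120, 5)] 0.1393894295217608
w9 [(-70, 6), (-65, 8), (-60, 6)] 0.13985683003429894
w10 [(120, 8)] 0.13724979127835396
bar pca -153.3078868486433 3058
w11 [(90, 16), (95, 33), (100, 31)] 0.13956857680759582
bar pca 114.6936582995512 3021
w12 [(95, 11), (100, 11)] 0.13968964500725273
bar pca 122.20685495803852 818
```

View pics/w12z.png

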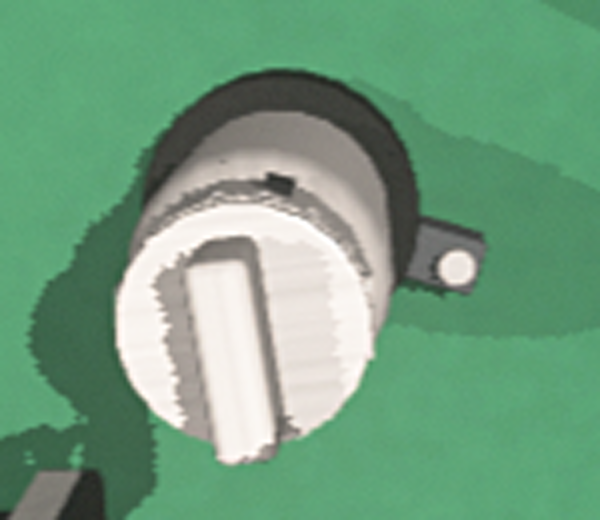

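View pics/w7z.png

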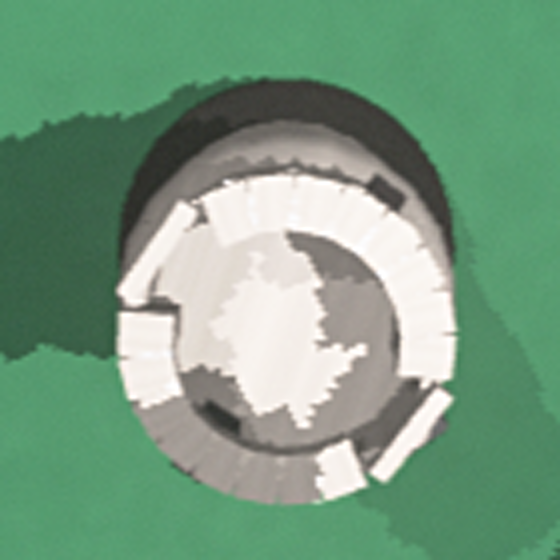

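The tell-tale tab went from about 117.5° (w9; w7 is consistent) to about 98–100° (w11 and w12). That is 17–19° of travel against a full 17°, so the lock was driven to its stop. The bar only sprang back a few degrees as I relaxed and opened. The bystanders haven't moved and the arm is clear, so I'm handing in.

```bash
python3 -c "
from h import *
p=read_camera('top');q=silhouettes(p,'plate')
for o in q[:2]:
    v,u=np.nonzero(o['mask']);X,ok=cloud(p,np.c_[u,v]);print(o['conf'],np.median(X[ok],0))
print(hand_in())"
```

```text
the job is handed in; nothing more can be done
None
```

I did the whole job and handed it in after about 22 s of the 72 s allowed. No verdict is reported, so this rests on my own measurements.

**What I did**
- **Plate:** I lifted it off the mouth by its rim and lowered it onto the coaster until I felt contact. I let go only then.
- **Cap:** I read the notch direction from the wrist camera, at about 27° from world x. The cap dropped through the notches without touching the lip, so I didn't need to feel around for them. I pressed it home with about 6 N and turned it clockwise until the torque rose to 1.8 N·m. Then I released it and moved clear.

**What the last checks showed**
- **Plate:** it is flat (tilt under 0.005 rad) and within about 1 mm of the coaster's centre. I measured this just after placing it. A final top-view check found nothing, because the network returned no plate, but the last scene and wrist pictures show it on the coaster.
- **Cap seating:** the flange top is at 0.156 m, which is fully home. The cap is level and about 0.5 mm off the mouth's axis.
- **Lock:** the tell-tale tabs moved about 17–19° against a full travel of 17°, so the lock reached its stop.
- **Bystanders:** the big plate, bowl, timer and collar look unmoved in the scene camera.

**One disagreement:** after release the bar grip read only about 85° of turn, against about 92° while it was held at the stop. The cap sprang back several degrees as I eased off and opened the fingers. The tell-tale stayed where it had been pushed.

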